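# Bench-check a roller-lever limit switch in its clamping fixture

## Task

Bench-check the roller-lever limit switch: lay it on its back in the nest of the test fixture, lever end away from the toggle clamp, and press the clamp's handle fully down to lock it. Then push its roller lever sideways past the trip point, about 45 degrees, first clockwise as seen from above, let it spring back by itself, then the same anticlockwise, never forcing it onto its end stops (about 75 degrees). Leave the switch clamped with its lever sprung back to the middle, and leave the plunger switch where it lies.

Things in the scene. Friction and masses are not known exactly. Their poses are not given: they have to be found in the camera images.
- roller_switch: Limit switch to check, loose, 0.3 kg, lying on its back, lever on top. Grey housing 70 long x 40 wide x 40 high; metal head 30 x 36 x 36 high at one end, over which a steel lever with a black roller reaches out. Origin on the underside; z up; -x points to the lever: housing x -36 to +34, head -66 to -36, lever to -100 mm. Grasp across the width at x -15 to 0, from above.
- plunger_switch: Bystander, to be left where it lies: the same grey housing and metal head, but with a short steel plunger (13 mm out) in the head's end instead of a lever and roller. Same origin and axes.
- switch_lever (a joint): Angle of the roller lever about its upright pivot, rad: 0 at rest, straight out over the head's end; positive anticlockwise seen from above, negative clockwise. A spring (0.15 N m/rad, about 3 N at the roller at 0.8 rad) returns it to 0 within 0.03. The contact trips at 0.45 rad either way; end stops at 1.35, not to be forced beyond 1.2.
- roller (a point): Centre of the black roller on the lever's end: upright cylinder, diameter 18 mm, 14 mm thick, 47.5 to 61.5 mm above the switch's underside (59.5 to 73.5 mm above the fixture's underside once seated), 40 mm from the lever's pivot. The steel bar below it is 11 mm wide, from 42 to 47 mm above the switch's underside.
- lever_pivot (a point): Point of the switch on its underside, below the lever's pivot axis, at x = -51 mm in the switch's frame.
- switch_tail (a point): Point of the switch on its underside at the end away from the lever, at x = +34 mm in the switch's frame.
- test_fixture: Fixed test fixture: aluminium plate 12 mm thick, x -80 to +126, y -58 to +58 mm, with a nest and, towards +x, a toggle clamp on its centre line. Origin on its underside, z up. Clamp base x 59 to 111 mm; open, the arm stands up at x 70 to 80 to z 135 mm, its rubber tip pointing to -x as far as x 48, z 118 to 134; shut, nothing is above z 100.
- nest (a point): Where the seated switch's origin lies: on the plate's top, 12 mm above the fixture's origin; seated, the switch's axes equal the fixture's (lever to -x). Nest walls 14 mm high, the top 6 mm bevelled outwards; side walls x -30 to 34, 10 mm thick, inner faces at y -22.2 and +22.2; end walls 26 mm wide, inner faces at x -69 and +37 mm: play 2.2 mm each side, 3 mm each end.
- clamp_arm (a joint): Angle of the clamp's arm, rad: 0 open (arm up), 1.37 to 1.43 shut, its sprung rubber tip pressed on the housing at x = 22 mm of the fixture. Coupled to the handle by a toggle linkage that locks just past dead centre, when the handle has been pressed down to its stop; friction holds it until then.
- clamp_handle (a point): Middle of the handle's black grip, a rod 17 mm thick, 52 mm long; its free end is 26 mm further out. On the fixture's centre line, free end to +x. In the fixture's frame about x 120, z 118 mm when open (sloping up at 60 degrees), x 142, z 110 (45 degrees), x 155, z 104 (29 degrees), x 162, z 76 to 84 when shut (level). Push it back and down from above, about 10 N near the end.

How it is judged:
On the way, in this order (a step that is already met when the one before it is completed fails the run):
1. the switch lies seated in the nest, let go (x of lever_pivot in the frame of test_fixture between -0.057 and -0.045 m and y of lever_pivot in the frame of test_fixture between -0.006 and 0.006 m and z of lever_pivot in the frame of test_fixture between 0.009 and 0.015 m and y of switch_tail in the frame of test_fixture between -0.006 and 0.006 m and z of switch_tail in the frame of test_fixture between 0.009 and 0.015 m and x of switch_tail in the frame of test_fixture between 0.028 and 0.04 m and contact force between the fingers and roller_switch below 0.3 N), for 0.2 s.
2. the clamp is shut on the seated switch (x of lever_pivot in the frame of test_fixture between -0.057 and -0.045 m and y of lever_pivot in the frame of test_fixture between -0.006 and 0.006 m and z of lever_pivot in the frame of test_fixture between 0.009 and 0.015 m and y of switch_tail in the frame of test_fixture between -0.006 and 0.006 m and z of switch_tail in the frame of test_fixture between 0.009 and 0.015 m and x of switch_tail in the frame of test_fixture between 0.028 and 0.04 m and value of joint clamp_arm above 1.33 rad and z of clamp_handle in the frame of test_fixture below 0.09 m), for 0.2 s.
3. the lever is pushed clockwise past its trip point, switch clamped (all of step 2 and value of joint switch_lever below -0.45 rad), for 0.1 s.
4. the lever is back in the middle (value of joint switch_lever between -0.12 and 0.12 rad), for 0.2 s.
5. the lever is pushed anticlockwise past its trip point, switch clamped (all of step 2 and value of joint switch_lever above 0.45 rad), for 0.1 s.
At the end, for the whole second after the job is handed in: Roller-lever switch at rest on its back in the nest (within 6 mm along and across, 3 mm in height), lever end away from the clamp; clamp shut (arm beyond 1.33 rad, handle down to 90 mm); lever within 0.12 rad of the middle; plunger switch within 30 mm of its place (all of step 2 and all of step 4 and contact force between the fingers and roller_switch below 0.3 N and linear speed of roller_switch below 0.02 m/s and distance of plunger_switch from where it was at the start of the episode below 0.03 m); the robot touches nothing.
It fails at once if the lever is forced towards an end stop (beyond 1.2 rad) (value of joint switch_lever above 1.2 rad or value of joint switch_lever below -1.2 rad).
It fails at once if the plunger switch is pushed more than 30 mm away (distance of plunger_switch from where it was at the start of the episode above 0.03 m).
It also fails if it takes over 64 s, if anything falls off the work surface, if the arm or the gripper's body presses on something with over 40 N, if the wrist force passes 120 N, or if a joint passes its speed limit or range.

## Robot

A 6-joint arm with a two-finger parallel gripper is mounted at the origin on a cart in front of the work surface, level with it; the furniture and walls round the work are solid. World frame = base frame: x ahead of the robot, y to its left, z up, the work surface at z = 0. Lengths are in m, angles in rad, forces in N, time in s.
With the tool pointing down it reaches from about 0.25 to 0.725 m from the base axis. Payload 4 kg.
Tool frame: the origin (TCP) lies on the centre line of the jaws, within the pads' length; the fingertips stand ahead of it and the grasp point (between the pads) lies 3 mm ahead of it (bot.tcp_to_tips is the z of the fingertips in the tool frame, in m); z points along the fingers, y is the line along which they close (so a half turn about z gives the same grasp; the last joint's range is limited). The gripper opens to 85 mm and grips with 20 to 120 N. Pads are 22 mm wide; open, the fingers measure 114 mm over their backs; the gripper's body (76 mm by 85 mm) begins 54 mm behind the grasp point. The pads swing forward as they close: fully open they stand 13 mm farther back than shut.
Start: joints at [1.204, 0.241, 0.005, 1.335, 0, 1.571], TCP at [0.179, 0.467, 0.22] pointing down, gripper open.
Joint ranges: [-2.72, 2.72], [-1.05, 1.87], [-1.09, 1.28], [-1.99, 2.15], [-1.42, 1.44], [-3.14, 3.14]. Speed limits (rad/s): [2.79, 2.79, 3.14, 3.14, 3.14, 3.14].

## Interface

Orientations are given as a unit quaternion [x, y, z, w].
In Python, from workcell import telemetry, camera, camera_params, ticket, boxes_of, cut_out, spot_point, bot gives the robot as it stands.
- The arm moves only by the shell command python3 -m creep 'ROWS'. ROWS is text: rows parted by semicolons, each of 5 numbers parted by spaces: the opening, from 0 (shut) to 1 (fully open), then the shift along the tool's x, y, z in units of 150 mm (1.0 is 150 mm), then the turn about the tool's z in units of 180 degrees (1.0 is 180 degrees). In form: claw x y z turn; .... A call has 1 to 12 rows; each row is the pose to reach, as a shift and turn from the pose commanded when the call began, along the tool's axes at that moment, turning the shorter way round; what a row does not reach only later rows make up. A row lasts 1/8 s, in which the tool goes at most 62.5 mm and 10.7 degrees, less where a joint would pass 70% of its speed; a pose out of reach is approached as far as the arm can. A call with a number of a shift or a turn outside -1 to 1 is refused whole. A call with a gripper value outside its range is refused whole. The fingers move at their own pace and stop on an object; the grip force is fixed at half the most. Time passes only in rows, so rows that repeat a pose let the fingers close. It gives the time, the measured TCP pose, the force, the opening and the grip force at its end, in the units of the state.
- telemetry.get_obs(): the state, without advancing time (a new reading comes with each control period).
- camera(name): name is "scene" or "top"; returns the picture (420x560x3 uint8, red, green, blue); there is no depth.
- camera_params(name): a dict with "camera_matrix" (3x3 intrinsics, pixels), "eye" and "attitude" of the camera in the world. Camera axes: x right, y down, z forward; pixel columns grow to the right and rows downward; lengths in m; the calibration is good to about 2 mm. A picture is of the moment at which its call begins. camera_params takes no time and is no camera call.
- ticket.job_done(): hands the job in; it is judged then, once.
Trained networks look in the newest picture that a camera, given by its name, has taken for a name from the list of things; names that differ only in an ending like _2 or _b are one class to them, and where a whole thing is asked for, a point or a joint stands for the part that bears it (a point fixed in the world has none). Each returns a list of dicts, best first, with "conf" (0 to 1); they miss things now and then, are a little off and sometimes report something else, mostly with a low value. They report only what shows in the picture. A call takes as long as a camera call.
- boxes_of(thing, camera): "at" ([x, y, z] in m, in world coordinates, good to about 4 mm: the middle of the surface that is visible of it).
- cut_out(thing, camera): "pixels" (420x560 bool, what is visible of it).
- spot_point(thing, camera): "at" ([x, y, z] in m, in world coordinates, good to about 4 mm: a listed point, or the origin of a listed thing).
The state is a dict: "clock": time; "joint_pos": joint angles; "joint_vel": joint speeds; "tau": joint torques, N m; "eef_pos": TCP position; "tool_rot": TCP orientation; "ft_force": force on the tool from outside, world axes, zero at the start; "ft_torque": the same for the moment, N m; "grip_width": finger opening in m; "grasp_force": force on a finger pad.
Only numpy, scipy, OpenCV 4.12 (cv2) and the standard library are available. Lean on these libraries where they do the work, as an engineer would, in place of code of your own. Each camera call takes 0.05 s, during which the arm holds its last target. There are 200 camera calls.

## Working session

There is one attempt and no reset: what is moved stays moved. The work goes in short steps, Python scripts to look and compute and a shell command to move; the robot and the scene stay as the last step left them, time stands still between calls to the robot, and variables do not carry over. Pictures are saved under pics/ and viewed, at most 11 in all, crops included, and the job is handed in when it is done.

```bash
ls; mkdir -p pics
cat > h.py <<'E'
from workcell import telemetry, camera, camera_params, ticket, boxes_of, cut_out, spot_point, bot
import numpy as np, cv2
from scipy.spatial.transform import Rotation as R
def save(c,n): cv2.imwrite('pics/'+n,camera(c)[:,:,::-1])
def st():
    o=telemetry.get_obs(); print('t',round(o['clock'],2),'p',np.round(o['eef_pos'],4),'yaw-ax x',np.round(R.from_quat(o['tool_rot']).as_matrix()[:,0],3),'y',np.round(R.from_quat(o['tool_rot']).as_matrix()[:,1],3),'z',np.round(R.from_quat(o['tool_rot']).as_matrix()[:,2],3),'w',round(float(o['grip_width']),4),'F',np.round(o['ft_force'],1),'g',round(float(o['grasp_force']),1))
E
python3 - <<'E'
from h import *
st(); print(bot.tcp_to_tips)
for c in ['scene','top']:
    save(c,c+'0.png'); p=camera_params(c); print(c,np.round(p['eye'],3),np.round(p['attitude'],3),p['camera_matrix'][0])
    for n in ['roller_switch','plunger_switch','roller','lever_pivot','switch_tail','test_fixture','nest','clamp_handle']:
        print(n,[(np.round(d['at'],3).tolist(),round(d['conf'],2)) for d in spot_point(n,c)][:3])
E
```

```text
pics
t 0.0 p [0.1791 0.4661 0.2188] yaw-ax x [-0.933  0.359 -0.   ] y [ 0.359  0.933 -0.002] z [-0.001 -0.002 -1.   ] w 0.0858 F [-0.1  0.7  0.9] g 0.0
0.022
scene [ 0.148 -0.353  0.689] [ 0.888 -0.245  0.101 -0.376] [503.48558392   0.         286.37913456]
roller_switch [([0.435, 0.074, 0.002], 0.61)]
plunger_switch [([0.577, 0.21, 0.005], 0.65)]
roller [([0.462, -0.011, 0.053], 0.67)]
lever_pivot [([0.45, 0.023, 0.0], 0.68)]
switch_tail [([0.425, 0.11, -0.004], 0.76)]
test_fixture [([0.577, 0.214, 0.004], 0.88)]
nest [([0.574, 0.212, 0.015], 0.96)]
clamp_handle [([0.53, 0.325, 0.118], 0.78)]
top [0.445 0.161 1.015] [ 0.708 -0.706  0.007 -0.022] [480.94091043   0.         279.04543544]
roller_switch [([0.437, 0.074, -0.001], 0.64)]
plunger_switch [([0.376, 0.284, -0.002], 0.71)]
roller [([0.461, -0.013, 0.054], 0.53)]
lever_pivot [([0.451, 0.024, -0.001], 0.79)]
switch_tail [([0.425, 0.108, 0.002], 0.66)]
test_fixture [([0.568, 0.214, 0.0], 0.84)]
nest [([0.574, 0.212, 0.011], 0.83), ([0.435, 0.078, -0.0], 0.67)]
clamp_handle [([0.53, 0.33, 0.118], 0.71)]
```

View pics/scene0.png

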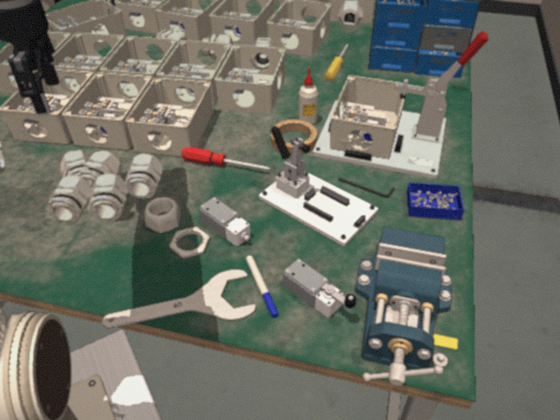

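View pics/top0.png

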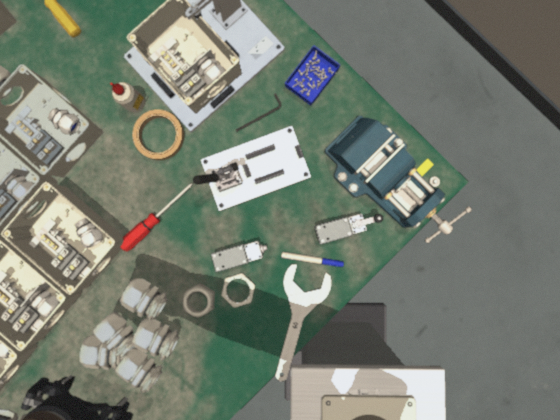

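The scene view and the top view agree. The roller switch lies at top (345,228) with its roller at (378,218), next to the vise. The plunger switch is at (238,255). The white fixture is at (256,168), with its clamp and handle to the left at (203,180), i.e. towards +y. Next I refine the yaw and the heights.

```bash
cat >> h.py <<'E'
def ray(c,uv):
    p=camera_params(c); K=np.array(p['camera_matrix']); r=R.from_quat(p['attitude']).as_matrix() if np.size(p['attitude'])==4 else np.array(p['attitude'])
    return np.array(p['eye']), r@np.linalg.solve(K,[uv[0],uv[1],1.])
def onz(c,uv,z):
    e,d=ray(c,uv); return e+d*(z-e[2])/d[2]
def pix(c,P):
    p=camera_params(c); r=R.from_quat(p['attitude']).as_matrix(); q=np.array(p['camera_matrix'])@(r.T@(np.array(P)-p['eye'])); return q[:2]/q[2]
def tri(a,b):
    (e1,d1),(e2,d2)=ray('scene',a),ray('top',b); s=np.linalg.lstsq(np.c_[d1,-d2],e2-e1,rcond=None)[0]
    x,y=e1+d1*s[0],e2+d2*s[1]; return (x+y)/2,np.linalg.norm(x-y)
E
python3 - <<'E'
from h import *
im=camera('top'); camera('scene')
for n in ['roller_switch','test_fixture','plunger_switch']:
    for d in cut_out(n,'top')[:2]:
        m=d['pixels'].astype(np.uint8)
        if n=='test_fixture': m=m&(im.min(2)>170).astype(np.uint8)
        r=cv2.minAreaRect(np.argwhere(m)[:,::-1].astype(np.float32)); z={'test_fixture':.012}.get(n,.04)
        b=cv2.boxPoints(r); print(n,round(d['conf'],2),r, [np.round(onz('top',q,z),3)[:2].tolist() for q in b], 'ctr',np.round(onz('top',r[0],z),4))
# two-view centroids of roller
for n in ['roller','nest','clamp_handle','lever_pivot','switch_tail','roller_switch','plunger_switch','test_fixture']:
    print(n,[(c,[(np.round(d['at'],4).tolist(),round(d['conf'],2)) for d in spot_point(n,c)][:2]) for c in ['top','scene']])
cc=[]
for c in ['scene','top']:
    d=cut_out('roller_switch',c)[0]; m=d['pixels']; cv2.imwrite(f'pics/m_{c}.png',m*255)
    a=np.argwhere(m)[:,::-1]; print(c,a.min(0),a.max(0),a.mean(0)); cc.append(a)
t=camera('top')[120:270,180:440]; s=camera('scene')[130:330,230:430]
cv2.imwrite('pics/c1.png',cv2.resize(t[:,:,::-1],None,fx=3,fy=3,interpolation=2))
cv2.imwrite('pics/c2.png',cv2.resize(s[:,:,::-1],None,fx=3,fy=3,interpolation=2))
E
```

```text
roller_switch 0.88 ((349.4985046386719, 226.28041076660156), (20.29928207397461, 69.5260009765625), 74.35775756835938) [[0.445, 0.112], [0.483, -0.023], [0.444, -0.034], [0.405, 0.101]] ctr [0.4443 0.0392 0.04  ]
test_fixture 0.91 ((255.5531005859375, 167.94332885742188), (54.66728591918945, 97.63007354736328), 69.67686462402344) [[0.584, 0.348], [0.656, 0.156], [0.548, 0.116], [0.476, 0.307]] ctr [0.5657 0.2318 0.012 ]
plunger_switch 0.92 ((239.20001220703125, 255.10003662109375), (20.5548038482666, 55.33986282348633), 71.56505584716797) [[0.387, 0.322], [0.423, 0.216], [0.383, 0.202], [0.348, 0.308]] ctr [0.3851 0.2619 0.04  ]
roller [('top', [([0.458, -0.0148, 0.0541], 0.6), ([0.4237, 0.1111, -0.0013], 0.4)]), ('scene', [([0.462, -0.015, 0.0518], 0.59)])]
nest [('top', [([0.5739, 0.211, 0.0114], 0.71)]), ('scene', [([0.573, 0.2113, 0.0115], 0.84), ([0.4631, -0.0139, 0.0506], 0.65)])]
clamp_handle [('top', []), ('scene', [([0.5311, 0.3272, 0.1173], 0.79)])]
lever_pivot [('top', [([0.4607, -0.0126, 0.0524], 0.52)]), ('scene', [([0.4521, 0.0208, -0.0001], 0.92)])]
switch_tail [('top', [([0.4257, 0.1104, -0.0016], 0.89)]), ('scene', [([0.4248, 0.1117, -0.0005], 0.8)])]
roller_switch [('top', [([0.4346, 0.0748, -0.0003], 0.57)]), ('scene', [([0.5287, 0.3267, 0.1174], 0.6)])]
plunger_switch [('top', [([0.3793, 0.2847, -0.0016], 0.88), ([0.4357, 0.0734, -0.0026], 0.62)]), ('scene', [([0.3773, 0.2839, -0.0019], 0.79), ([0.4626, -0.012, 0.0528], 0.19)])]
test_fixture [('top', [([0.5678, 0.2194, -0.0002], 0.96)]), ('scene', [([0.5751, 0.2142, 0.0031], 0.79)])]
scene [283 260] [355 316] [314.96327543 288.66848635]
top [315 214] [383 244] [343.94510522 227.64135407][ WARN:0@3.723] global loadsave.cpp:1063 imwrite_ Unsupported depth image for selected encoder is fallbacked to CV_8U.
```

View pics/c1.png

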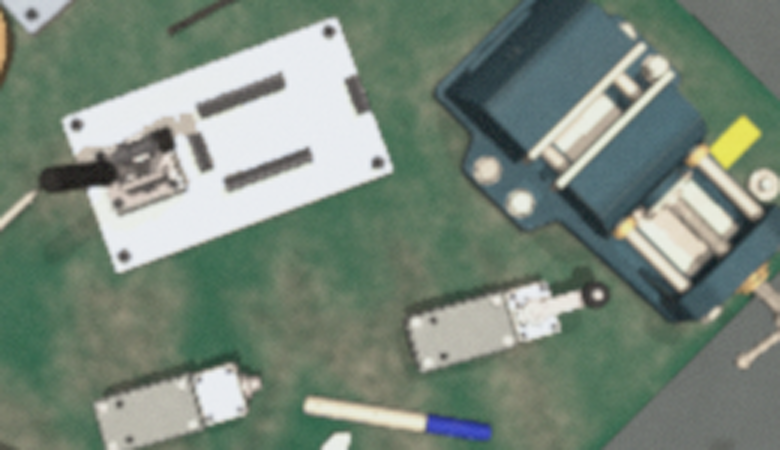

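View pics/c2.png

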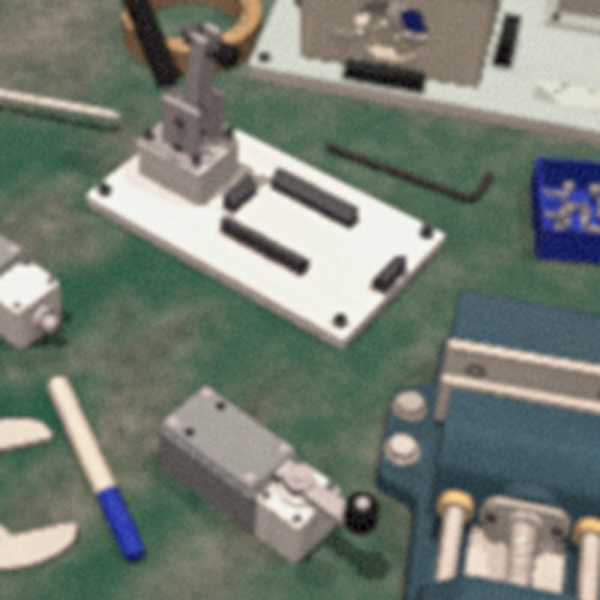

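The crops show the switch corners clearly. In top the roller is at about (378.7,218), and the tail edge runs from (316,227) to (321,243). The nest's dark walls match the described layout. I'll triangulate heights from both views and compute the first move.

```bash
cat >> h.py <<'E'
def yaw(v): return np.degrees(np.arctan2(v[1],v[0]))
FO=np.array([.5737,.2106]); FA=110.65; SO=np.array([.4355,.0747]); SA=106.4
def F(x,y=0,o=FO,a=FA):
    a=np.radians(a); return o+[x*np.cos(a)-y*np.sin(a),x*np.sin(a)+y*np.cos(a)]
def go(xy,z,ya):
    "row numbers to bring the TCP to xy,z with tool y axis at angle ya (mod 180)"
    o=telemetry.get_obs(); M=R.from_quat(o['tool_rot']).as_matrix(); d=M.T@(np.r_[xy,z]-o['eef_pos'])/.15
    t=(ya-yaw(M[:,1])+90)%180-90; print('row',np.round(d,3),'turn',round(-t/180,4),'q6',round(o['joint_pos'][5],2))
E
python3 - <<'E'
from h import *
f=lambda s,t:tri((s[0]/3+230,s[1]/3+130),(t[0]/3+180,t[1]/3+120))
for n,s,t in [('roller',(362,505),(596,294)),('tail-robot',(163,435),(423,370)),('tail-far',(207,388),(405,320)),('plate corner',(440,235),(336,18)),('plate c2',(343,342),(393,170)),('plate c3',(88,198),(118,271))]:
    p,e=f(s,t); print(n,np.round(p,4),round(e,4))
go(F(-.010,0,SO,SA),.12,SA-90)
E
```

```text
roller [ 0.4599 -0.0149  0.0617] 0.0022
tail-robot [0.4087 0.0964 0.0303] 0.0015
tail-far [0.4434 0.1085 0.0367] 0.0004
plate corner [0.6526 0.1569 0.0114] 0.0042
plate c2 [0.5468 0.1163 0.0083] 0.0027
plate c3 [0.4759 0.3082 0.0077] 0.0018
row [-2.572 -1.88   0.665] turn 0.2921 q6 1.57
```

```bash
python3 -m creep '0.75 -0.3 -0.22 0 0.05;0.75 -0.6 -0.44 0 0.1;0.75 -0.9 -0.66 0 0.15;0.75 -1 -0.73 0 0.2;0.75 -1 -0.73 0 0.25;0.75 -1 -0.73 0 0.292'
python3 - <<'E'
from h import *
st(); go(F(-.010,0,SO,SA),.12,SA-90)
E
```

```text
clock: 2.9
eef_pos: [0.2804, 0.3103, 0.2199]
tool_rot: [0.601, 0.799, 0.0, -0.0]
ft_force: [0.1, -0.0, -0.5]
grip_width: 0.064
grasp_force: 0.0
t 2.9 p [0.2804 0.3103 0.2199] yaw-ax x [-0.277  0.961  0.   ] y [0.961 0.277 0.   ] z [ 0.  0. -1.] w 0.064 F [ 0.1 -0.  -0.5] g 0.0
row [-1.863  0.558  0.666] turn -0.0017 q6 2.13
```

```bash
python3 -m creep '0.75 -0.35 0.11 0 0;0.75 -0.7 0.22 0 0;0.75 -0.95 0.3 0 0;0.75 -0.95 0.3 0 0' && python3 -m creep '0.75 -0.35 0.1 0.1 0;0.75 -0.7 0.2 0.3 0;0.75 -0.9 0.26 0.55 0;0.75 -0.91 0.26 0.666 0;0.75 -0.91 0.26 0.666 0'
python3 - <<'E'
from h import *
st(); go(F(-.010,0,SO,SA),.040,SA-90)
save('top','t2.png'); im=cv2.imread('pics/t2.png')[150:290,270:430]; a=im
save('scene','s2.png'); b=cv2.imread('pics/s2.png')[180:350,240:420]
cv2.imwrite('pics/v2.png',np.hstack([cv2.resize(a,(400,350)),cv2.resize(b,(370,350))]))
E
```

```text
clock: 3.4
eef_pos: [0.3646, 0.185, 0.2198]
tool_rot: [0.601, 0.799, 0.0, 0.0]
ft_force: [-0.9, 0.9, 0.3]
grip_width: 0.0642
grasp_force: 0.0
clock: 4.03
eef_pos: [0.438, 0.0671, 0.1184]
tool_rot: [0.599, 0.801, -0.001, -0.002]
ft_force: [0.5, -0.3, 0.0]
grip_width: 0.0641
grasp_force: 0.0
t 4.03 p [0.438  0.0671 0.1184] yaw-ax x [-0.283  0.959  0.001] y [ 0.959  0.283 -0.004] z [-0.004 -0.    -1.   ] w 0.0641 F [ 0.5 -0.3  0. ] g 0.0
row [-0.014  0.     0.523] turn 0.0002 q6 1.44
```

View pics/v2.png

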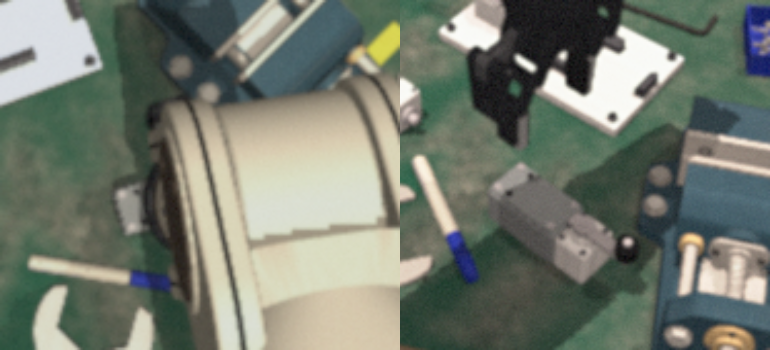

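The gripper hovers over the switch in the scene view, jaws across its width. The vise is clear of the fingers. I'll descend and grip.

```bash
python3 -m creep '0.75 -0.014 0 0.2 0;0.75 -0.014 0 0.4 0;0.75 -0.014 0 0.523 0;0.75 -0.014 0 0.523 0;0 -0.014 0 0.523 0;0 -0.014 0 0.523 0;0 -0.014 0 0.523 0;0 -0.014 0 0.523 0;0 -0.014 0 0.523 0'
python3 - <<'E'
from h import *
st()
E
```

```text
clock: 5.25
eef_pos: [0.4402, 0.0648, 0.0415]
tool_rot: [0.599, 0.801, 0.0, 0.0]
ft_force: [-0.5, 0.0, 0.0]
grip_width: 0.0001
grasp_force: 0.0
t 5.25 p [0.4402 0.0648 0.0415] yaw-ax x [-0.283  0.959 -0.   ] y [0.959 0.283 0.   ] z [ 0.  0. -1.] w 0.0001 F [-0.5  0.   0. ] g 0.0
```

Run:
```python
from h import *
save('scene','s3.png'); b=cv2.imread('pics/s3.png')[200:350,230:430]
cv2.imwrite('pics/v3.png',cv2.resize(b,(800,600),interpolation=2))
for n in ['roller_switch','roller','lever_pivot','switch_tail']: print(n,[(c,[(np.round(d['at'],4).tolist(),round(d['conf'],2)) for d in spot_point(n,c)][:2]) for c in ['scene']])
```

```text
roller_switch [('scene', [([0.4383, 0.0768, 0.0001], 0.8)])]
roller [('scene', [([0.4615, -0.0129, 0.0524], 0.64)])]
lever_pivot [('scene', [([0.4509, 0.0228, 0.0007], 0.76)])]
switch_tail [('scene', [([0.4236, 0.1129, -0.0013], 0.9)])]
```

View pics/v3.png

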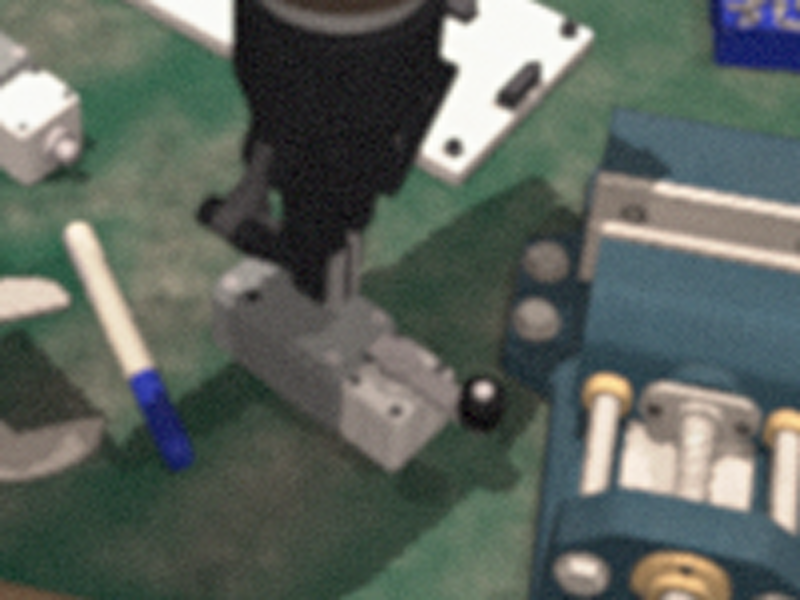

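The fingers shut without catching the housing. They appear at its top, about (314,276) in the full scene picture. I'll compare that with the projected fingertip.

Run:
```python
from h import *
o=telemetry.get_obs(); p=o['eef_pos']; print(o['joint_pos'],[n for n in dir(bot) if n[0]!='_'])
for dz in (-.022,-.003,0,.02,.054): print(dz,np.round(pix('scene',p+[0,0,dz]),1))
for n,q in [('tail top robot side',F(.034,.02,SO,SA)),('tail top far',F(.034,-.02,SO,SA)),('hous-head robot',F(-.036,.02,SO,SA)),('hh far',F(-.036,-.02,SO,SA)),('grasp',F(-.01,0,SO,SA))]: print(n,np.round(pix('scene',np.r_[q,.04]),1))
```

```text
[ 1.46231336e-01  3.02257712e-01 -4.23640718e-01  8.45011242e-01
 -2.54394513e-05  1.43044226e+00] ['Unreachable', 'tcp_to_tips']
-0.022 [310.9 284.4]
-0.003 [311.3 277.3]
0 [311.3 276.1]
0.02 [311.7 268.3]
0.054 [312.4 254.3]
tail top robot side [282.1 269.6]
tail top far [298.3 255.9]
hous-head robot [314.5 293.2]
hh far [330.6 278.4]
grasp [310.3 276.9]
```

Run:
```python
from h import *
y=np.array([.959,.283])
for s in (-1,1):
  for w in (.032,.045):
    for z in (.096,.105,.118,.13): print(s,w,z,np.round(pix('scene',np.r_[np.array([.438,.0671])+s*w*y,z]),1))
g=lambda n:cv2.imread('pics/'+n).astype(int)
d=np.abs(g('s3.png')-g('scene0.png')).max(2)
for r in range(258,300,3): print(r,''.join('#' if v>60 else '+' if v>35 else '.' for v in d[r,275:350]))
st()
```

```text
-1 0.032 0.096 [296.6 265.5]
-1 0.032 0.105 [296.7 261.6]
-1 0.032 0.118 [296.7 256. ]
-1 0.032 0.13 [296.8 250.7]
-1 0.045 0.096 [290.8 270.4]
-1 0.045 0.105 [290.8 266.6]
-1 0.045 0.118 [290.8 261. ]
-1 0.045 0.13 [290.8 255.7]
1 0.032 0.096 [323.7 242.2]
1 0.032 0.105 [324.  238.4]
1 0.032 0.118 [324.4 232.7]
1 0.032 0.13 [324.8 227.4]
1 0.045 0.096 [329.  237.8]
1 0.045 0.105 [329.3 233.9]
1 0.045 0.118 [329.7 228.2]
1 0.045 0.13 [330.2 222.9]
258 ..........+++############################+......................++.++.+++.+
261 .............+###########################+...................+++++.++.+.++.
264 .................####################+....+..............+++.++++++...+.++.
267 .......................+#############................++.+..+++..++....+++.+
270 ....................+##################+.++....+..+++.+++.+.....++..++.+.+.
273 ..............+#++++##################++####++.++.+++.+..+.+...+.+..++...++
276 ..............+++######################+#++++++++++....++....+...+++.++++.+
279 .................++++###################+++++++++##++..++.++.++...+++++++.+
282 ......................+++#############+++++++++++++....+.+++..++....+..++.+
285 ..........................++++++++++++++++++++++++##+####+++..+......++++++
288 ..............................++.++++####+++...+++############+++...+....++
291 .............+...................++.++++....+##+++.#######+++###+.+.+++.+++
294 ........+++++++..+...................+...++++######+....++#######+++.......
297 .....+++++++++++++...++..................+++######++++##+...+########+.....
t 5.5 p [0.4401 0.0648 0.0413] yaw-ax x [-0.283  0.959 -0.   ] y [ 0.959  0.283 -0.   ] z [-0. -0. -1.] w -0.0001 F [-0.2  0.3  0.2] g 0.0
```

```bash
for i in 1; do python3 -m creep '0 0 0 0.01 0;0 0 0 0.01 0' | sed -n '2p;4p'; python3 -m creep '0 0 0 0.015 0;0 0 0 0.015 0'| sed -n '2p;4p'; done
```

```text
eef_pos: [0.4399, 0.0648, 0.0397]
ft_force: [0.1, 0.2, 0.2]
eef_pos: [0.4399, 0.0648, 0.0374]
ft_force: [-0.2, -0.0, -0.5]
```

```bash
python3 -m creep '0 0 0 0.02 0;0 0 0 0.02 0' | sed -n '2p;4p'; python3 -m creep '0 0 0 0.02 0;0 0 0 0.02 0'| sed -n '2p;4p';python3 - <<'E'
from h import *
save('scene','s4.png'); b=cv2.imread('pics/s4.png')[230:310,270:370]
cv2.imwrite('pics/v4.png',cv2.resize(b,(750,600),interpolation=2))
E
```

```text
eef_pos: [0.4399, 0.0648, 0.0343]
ft_force: [0.5, -0.2, 0.1]
eef_pos: [0.4399, 0.0648, 0.0314]
ft_force: [-0.1, 0.1, 0.6]
```

View pics/v4.png

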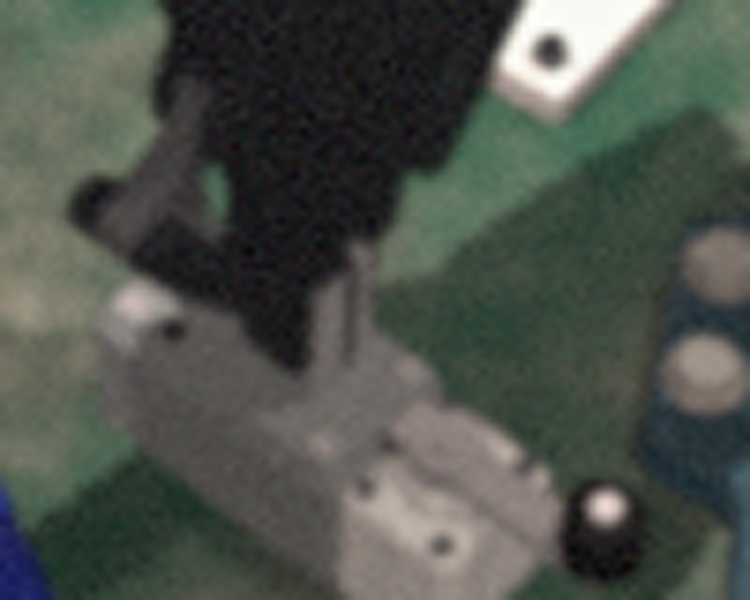

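```bash
python3 -m creep '0 0 0 0.02 0;0 0 0 0.02 0' | sed -n '2p;4p'; python3 -m creep '0 0 0 0.02 0;0 0 0 0.02 0'| sed -n '2p;4p'
```

```text
eef_pos: [0.4402, 0.0648, 0.0285]
ft_force: [0.6, 0.4, 0.3]
eef_pos: [0.4403, 0.0649, 0.0284]
ft_force: [-7.5, -1.3, 25.3]
```

```bash
python3 -m creep '0 0 0 -0.05 0;0 0 0 -0.05 0' | sed -n '2p;4p'
python3 - <<'E'
from h import *
for uv in [(310,279.3),(311.5,281),(312.7,282.7)]: print(np.round(onz('scene',uv,.043),4))
camera('top');camera('scene')
for n in ['roller_switch','roller','lever_pivot','switch_tail']: print(n,[(c,[(np.round(d['at'],4).tolist(),round(d['conf'],2)) for d in spot_point(n,c)][:2]) for c in ['scene']])
# fit the switch pose in both starting pictures from hand-picked housing corners
S=[((163,435),(.034,.02)),((207,388),(.034,-.02))]
for s,f in S: print('scene',np.round(onz('scene',(s[0]/3+230,s[1]/3+130),.04),4),np.round(F(*f,SO,SA),4))
for s,f in [((423,370),(.034,.02)),((405,320),(.034,-.02)),((520,347),(-.036,.02)),((505,290),(-.036,-.02))]: print('top',np.round(onz('top',(s[0]/3+180,s[1]/3+120),.04),4),np.round(F(*f,SO,SA),4))
E
```

```text
eef_pos: [0.4407, 0.0649, 0.0336]
ft_force: [-1.1, -0.7, 0.7]
[0.434  0.0594 0.043 ]
[0.4342 0.0553 0.043 ]
[0.434  0.0514 0.043 ]
roller_switch [('scene', [([0.4386, 0.0753, 0.0026], 0.87)])]
roller [('scene', [([0.4613, -0.016, 0.0515], 0.9)])]
lever_pivot [('scene', [([0.4486, 0.0215, -0.0015], 0.7)])]
switch_tail [('scene', [([0.4225, 0.1097, -0.0013], 0.65)])]
scene [0.4042 0.0901 0.04  ] [0.4067 0.1017]
scene [0.4421 0.106  0.04  ] [0.4451 0.113 ]
top [0.4097 0.0966 0.04  ] [0.4067 0.1017]
top [0.4432 0.1088 0.04  ] [0.4451 0.113 ]
top [0.4254 0.0315 0.04  ] [0.4265 0.0345]
top [0.4637 0.0415 0.04  ] [0.4649 0.0458]
```

Touching down shows that the shut fingertips sit about 12 mm above the reported TCP height. That matches the picture before the descent. I'll use this measured offset, open, and go about 29 mm lower.

```bash
python3 -m creep '0.8 -0.011 -0.02 -0.05 0;0.8 -0.011 -0.02 -0.05 0;0.8 -0.011 -0.02 -0.05 0;0.8 -0.011 -0.02 0.04 0;0.8 -0.011 -0.02 0.1 0;0.8 -0.011 -0.02 0.1 0' | sed -n '2,6p'; python3 -m creep '0.8 0 0 0.05 0;0.8 0 0 0.094 0;0.8 0 0 0.094 0' | sed -n '2,6p'
```

```text
eef_pos: [0.4364, 0.0622, 0.0168]
tool_rot: [0.599, 0.801, -0.001, -0.001]
ft_force: [0.3, 1.1, -0.7]
grip_width: 0.0685
grasp_force: 0.0
eef_pos: [0.4372, 0.0623, 0.0034]
tool_rot: [0.599, 0.801, -0.0, -0.0]
ft_force: [0.2, 0.3, 0.3]
grip_width: 0.0681
grasp_force: 0.0
```

```bash
python3 -m creep '0 0 0 0 0;0 0 0 0 0;0 0 0 0 0;0 0 0 0 0;0 0 0 0 0;0 0 0 0 0' | sed -n '1,6p'
```

```text
clock: 9.48
eef_pos: [0.4383, 0.0626, 0.0046]
tool_rot: [0.599, 0.801, 0.001, 0.0]
ft_force: [-0.1, 0.2, 6.4]
grip_width: 0.0387
grasp_force: 62.1
```

```bash
python3 -m creep '0 0 0 -0.2 0;0 0 0 -0.4 0;0 0 0 -0.57 0;0 0 0 -0.57 0;0 0 0 -0.57 0' | sed -n '2,6p'
python3 - <<'E'
from h import *
st()
for i in range(2):
  camera('top');camera('scene')
  for n in ['roller','lever_pivot','switch_tail','roller_switch']: print(n,[(c,[(np.round(d['at'],4).tolist(),round(d['conf'],2)) for d in spot_point(n,c)][:2]) for c in ['scene','top']])
go(F(-.010),.1,FA-90)
E
```

```text
eef_pos: [0.4365, 0.0622, 0.0881]
tool_rot: [0.599, 0.801, -0.001, -0.001]
ft_force: [0.7, -0.0, -2.7]
grip_width: 0.0385
grasp_force: 61.7
t 10.1 p [0.4365 0.0622 0.0881] yaw-ax x [-0.283  0.959  0.   ] y [ 0.959  0.283 -0.002] z [-0.002 -0.    -1.   ] w 0.0385 F [ 0.7 -0.  -2.7] g 61.7
roller [('scene', [([0.4612, -0.0164, 0.1363], 0.66)]), ('top', [])]
lever_pivot [('scene', [([0.4491, 0.0216, 0.0822], 0.85)]), ('top', [])]
switch_tail [('scene', [([0.4242, 0.1089, 0.0818], 0.63)]), ('top', [([0.571, 0.2156, 0.0027], 0.68), ([0.4236, 0.1082, 0.0799], 0.57)])]
roller_switch [('scene', [([0.4324, 0.0765, 0.0834], 0.68)]), ('top', [([0.4343, 0.0718, 0.0823], 0.57), ([0.5721, 0.2125, 0.0031], 0.55)])]
roller [('scene', [([0.4642, -0.0146, 0.1393], 0.69), ([0.5285, 0.3259, 0.116], 0.27)]), ('top', [([0.3792, 0.283, -0.0053], 0.54), ([0.5705, 0.2137, 0.0012], 0.2)])]
lever_pivot [('scene', [([0.449, 0.0207, 0.0806], 0.92), ([0.4595, -0.0157, 0.1373], 0.64)]), ('top', [([0.5712, 0.2121, 0.0121], 0.74)])]
switch_tail [('scene', [([0.4257, 0.1117, 0.0837], 0.8), ([0.4487, 0.024, 0.084], 0.53)]), ('top', [([0.4253, 0.1098, 0.0835], 0.58)])]
roller_switch [('scene', [([0.4346, 0.0754, 0.0846], 0.65), ([0.4507, 0.0223, 0.0796], 0.41)]), ('top', [([0.4336, 0.072, 0.0837], 0.47)])]
row [ 0.625  1.154 -0.07 ] turn -0.0235 q6 1.43
```

```bash
python3 -m creep '0 0.19 0.35 0 0;0 0.38 0.7 0 0;0 0.5 0.92 0 0;0 0.5 0.92 0 0;0 0.5 0.92 0 0' | sed -n '2,6p'
python3 - <<'E'
from h import *
go(F(-.011),.0881,FA-90)
E
```

```text
eef_pos: [0.5478, 0.1729, 0.0888]
tool_rot: [0.599, 0.801, -0.001, -0.001]
ft_force: [-0.7, -0.0, -2.9]
grip_width: 0.0387
grasp_force: 61.8
row [0.119 0.242 0.004] turn -0.0234 q6 1.59
```

```bash
python3 -m creep '0 0.06 0.12 0 -0.012;0 0.119 0.242 0 -0.0234;0 0.119 0.242 0 -0.0234;0 0.119 0.242 0 -0.0234' | sed -n '2,6p'
python3 - <<'E'
from h import *
st();go(F(-.011),.0881,FA-90)
P={}
for i in range(3):
  camera('top');camera('scene')
  for n in ['roller','lever_pivot','switch_tail','roller_switch']:
    for c in ['scene','top']:
      for d in spot_point(n,c):
        q=np.array(d['at'])
        if q[2]>.06: a=np.radians(FA); e=q[:2]-FO; print(n,c,round(d['conf'],2),'fixture xy mm',np.round(1e3*np.array([e@[np.cos(a),np.sin(a)],e@[-np.sin(a),np.cos(a)]]),1),round(q[2],3))
E
```

```text
eef_pos: [0.5774, 0.1995, 0.0893]
tool_rot: [0.57, 0.822, -0.001, -0.0]
ft_force: [-0.0, 0.0, -3.6]
grip_width: 0.0387
grasp_force: 61.9
t 12.22 p [0.5774 0.1995 0.0893] yaw-ax x [-0.351  0.936 -0.   ] y [ 0.936  0.351 -0.002] z [-0.002 -0.001 -1.   ] w 0.0387 F [-0.   0.  -3.6] g 61.9
row [0.004 0.003 0.008] turn -0.0005 q6 1.54
roller scene 0.77 fixture xy mm [-91.2  -0.8] 0.138
lever_pivot scene 0.89 fixture xy mm [-53.7  -0.2] 0.085
switch_tail scene 0.94 fixture xy mm [38.4 -1.1] 0.085
roller_switch scene 0.96 fixture xy mm [-1.5  0.2] 0.086
roller scene 0.67 fixture xy mm [-90.6  -2.4] 0.138
lever_pivot scene 0.87 fixture xy mm [-50.2   1.7] 0.082
switch_tail scene 0.87 fixture xy mm [39.3 -0.5] 0.083
switch_tail scene 0.72 fixture xy mm [-52.   -5.3] 0.082
roller_switch scene 0.63 fixture xy mm [ 3.  -3.4] 0.084
roller scene 0.68 fixture xy mm [-90.2  -1.5] 0.138
lever_pivot scene 0.81 fixture xy mm [-54.1  -1.1] 0.082
switch_tail scene 0.94 fixture xy mm [40.9 -4.2] 0.082
roller_switch scene 0.91 fixture xy mm [ 1.1 -2. ] 0.085
roller_switch top 0.31 fixture xy mm [128.    0.2] 0.12
```

```bash
python3 -m creep '0 0 0.005 0.15 0;0 0 0.005 0.3 0;0 0 0.005 0.37 0;0 0 0.005 0.37 0' | sed -n '2,6p'; python3 -m creep '0 0 0 0.03 0;0 0 0 0.06 0;0 0 0 0.06 0' | sed -n '2,6p';python3 -m creep '0 0 0 0.025 0;0 0 0 0.05 0;0 0 0 0.05 0' | sed -n '2,6p'
```

```text
eef_pos: [0.5787, 0.2008, 0.0332]
tool_rot: [0.569, 0.822, -0.001, -0.001]
ft_force: [-0.6, -0.7, -3.4]
grip_width: 0.0388
grasp_force: 61.9
eef_pos: [0.5792, 0.201, 0.0249]
tool_rot: [0.569, 0.822, -0.0, -0.0]
ft_force: [-1.0, 0.1, -3.6]
grip_width: 0.0386
grasp_force: 61.9
eef_pos: [0.579, 0.2009, 0.017]
tool_rot: [0.569, 0.822, -0.0, -0.0]
ft_force: [-0.1, -0.4, -2.9]
grip_width: 0.0387
grasp_force: 61.9
```

```bash
python3 -m creep '0 0 0 0.008 0;0 0 0 0.008 0' | sed -n '2,6p';python3 -m creep '0.7 0 0 0 0;0.7 0 0 0 0;0.7 0 0 0 0;0.7 0 0 0 0;0.7 0 0 -0.2 0;0.7 0 0 -0.4 0;0.7 0 0 -0.7 0;0.7 0 0 -1 0;0.7 0 0 -1 0' | sed -n '1,6p'
python3 - <<'E'
from h import *
for i in range(3):
  camera('top');camera('scene')
  for n in ['roller','lever_pivot','switch_tail','roller_switch']:
    for c in ['scene','top']:
      for d in spot_point(n,c)[:1]:
        q=np.array(d['at'])
        a=np.radians(FA); e=q[:2]-FO; print(n,c,round(d['conf'],2),'fixture xy mm',np.round(1e3*np.array([e@[np.cos(a),np.sin(a)],e@[-np.sin(a),np.cos(a)]]),1),round(q[2],3))
E
```

```text
eef_pos: [0.5794, 0.2011, 0.0167]
tool_rot: [0.569, 0.822, 0.0, 0.0]
ft_force: [-0.7, 0.4, -0.0]
grip_width: 0.0389
grasp_force: 62.1
clock: 16.35
eef_pos: [0.5823, 0.2021, 0.1715]
tool_rot: [0.569, 0.822, 0.004, 0.003]
ft_force: [-0.4, 0.7, 0.8]
grip_width: 0.0599
grasp_force: 0.0
roller scene 0.54 fixture xy mm [-87.7  -3.3] 0.067
lever_pivot scene 0.56 fixture xy mm [-52.6  -4.6] 0.012
switch_tail scene 0.68 fixture xy mm [42.3 -2.5] 0.008
roller_switch scene 0.92 fixture xy mm [ 0.8 -3.7] 0.013
roller scene 0.73 fixture xy mm [-89.4  -1.6] 0.063
lever_pivot scene 0.71 fixture xy mm [-55.1  -3.3] 0.01
switch_tail scene 0.82 fixture xy mm [39.2 -0.6] 0.009
roller_switch scene 0.87 fixture xy mm [ 2.3 -3.9] 0.012
roller scene 0.77 fixture xy mm [-93.   -3.1] 0.064
lever_pivot scene 0.73 fixture xy mm [-51.9  -3.3] 0.01
switch_tail scene 0.64 fixture xy mm [42.6 -1.3] 0.014
roller_switch scene 0.9 fixture xy mm [ 1.5 -4.6] 0.012
```

The switch is seated: its underside is at z 0.012 and the weight came off the wrist. Next I shut the fingers and go to the handle.

```bash
python3 -m creep '0 0.2 -0.027 0 0;0 0.5 -0.027 0 0;0 0.753 -0.027 0 0;0 0.753 -0.027 0 0;0 0.753 -0.027 0 0;0 0.753 -0.027 0.12 0;0 0.753 -0.027 0.12 0' | sed -n '1,6p'
python3 - <<'E'
from h import *
st()
camera('top');camera('scene')
a=np.radians(FA)
def fx(q): e=np.array(q)[:2]-FO; return np.round(1e3*np.array([e@[np.cos(a),np.sin(a)],e@[-np.sin(a),np.cos(a)]]),1)
print('tcp',fx(telemetry.get_obs()['eef_pos']))
for c in ['scene','top']:
  for d in spot_point('clamp_handle',c)+boxes_of('clamp_handle',c): print(c,round(d['conf'],2),fx(d['at']),np.round(d['at'][2],3))
save('scene','s5.png'); b=cv2.imread('pics/s5.png')[100:250,220:420]
cv2.imwrite('pics/v5.png',cv2.resize(b,(800,600),interpolation=2))
E
```

```text
clock: 18.73
eef_pos: [0.5352, 0.3035, 0.1469]
tool_rot: [0.57, 0.822, -0.002, -0.001]
ft_force: [-0.6, 0.1, 0.5]
grip_width: 0.0001
grasp_force: 0.0
t 18.73 p [0.5352 0.3035 0.1469] yaw-ax x [-0.351  0.936 -0.001] y [ 0.936  0.351 -0.003] z [-0.003 -0.002 -1.   ] w 0.0001 F [-0.6  0.1  0.5] g 0.0
tcp [100.9   2.1]
scene 0.68 [124.1   0.4] 0.117
scene 0.65 [117.7   2.9] 0.113
top 0.7 [26.2 15.9] 0.015
```

View pics/v5.png

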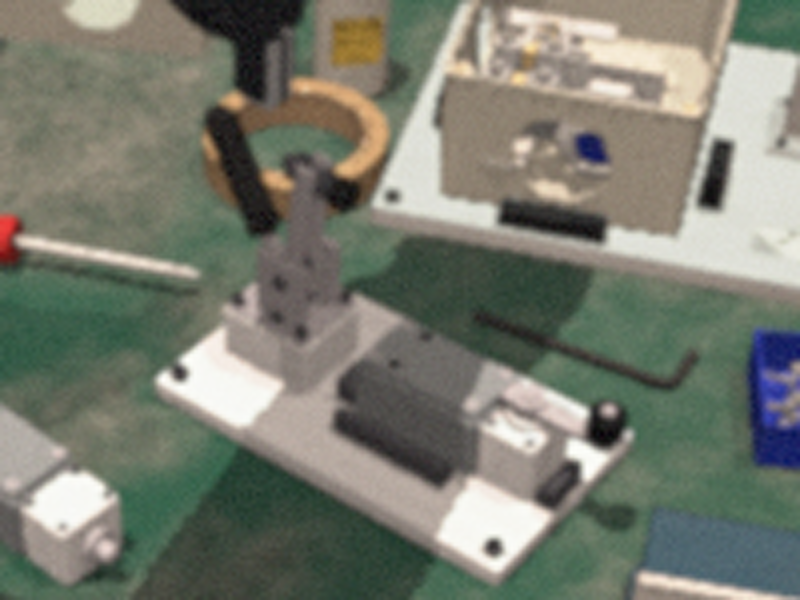

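The picture shows the switch seated, with its roller at crop (605,420). The clamp is open, the handle's free end is at crop (218,115), and the shut fingertips are at crop (265,105), i.e. full picture (286,126).

Run:
```python
from h import *
p=telemetry.get_obs()['eef_pos']
for dz in (-.022,0,.0116,.02): print(dz,np.round(pix('scene',p+[0,0,dz]),1))
print('free end',pix('scene',np.r_[F(.133),.1405]),'observed 274,128'); print('inner end',pix('scene',np.r_[F(.107),.0955]),'observed 286,156')
```

```text
-0.022 [286.3 138.7]
0 [286.2 129. ]
0.0116 [286.2 123.7]
0.02 [286.2 119.9]
free end [273.86762397 126.29651793] observed 274,128
inner end [284.82634826 150.66131727] observed 286,156
```

```bash
python3 -m creep '0 0.03 0.01 0.1 0;0 0.054 0.01 0.16 0;0 0.11 0.01 0.18 0;0 0.17 0.01 0.2 0;0 0.231 0.01 0.22 0;0 0.29 0.01 0.245 0;0 0.347 0.01 0.27 0;0 0.347 0.01 0.27 0' | sed -n '1,6p'
python3 - <<'E'
from h import *
camera('top');camera('scene')
a=np.radians(FA)
def fx(q): e=np.array(q)[:2]-FO; return np.round(1e3*np.array([e@[np.cos(a),np.sin(a)],e@[-np.sin(a),np.cos(a)]]),1)
print('tcp',fx(telemetry.get_obs()['eef_pos']))
for c in ['scene','top']:
  for d in spot_point('clamp_handle',c): print(c,round(d['conf'],2),fx(d['at']),np.round(d['at'][2],3))
E
```

```text
clock: 20.08
eef_pos: [0.5189, 0.3545, 0.1084]
tool_rot: [0.569, 0.822, -0.0, 0.001]
ft_force: [0.6, -4.8, 3.3]
grip_width: 0.0001
grasp_force: 2.7
tcp [153.9   0.5]
scene 0.8 [156.2   0.5] 0.105
top 0.6 [37.5 -2.8] 0.01
top 0.48 [157.3  -0.8] 0.107
```

```bash
python3 -m creep '0 0.03 0 0.06 0;0 0.05 0 0.12 0;0 0.07 0 0.18 0;0 0.09 0 0.22 0;0 0.11 0 0.245 0;0 0.11 0 0.245 0' | sed -n '1,6p'
python3 - <<'E'
from h import *
camera('top');camera('scene')
a=np.radians(FA)
def fx(q): e=np.array(q)[:2]-FO; return np.round(1e3*np.array([e@[np.cos(a),np.sin(a)],e@[-np.sin(a),np.cos(a)]]),1)
print('tcp',fx(telemetry.get_obs()['eef_pos']))
for c in ['scene','top']:
  for d in spot_point('clamp_handle',c): print(c,round(d['conf'],2),fx(d['at']),np.round(d['at'][2],3))
E
```

```text
clock: 21.02
eef_pos: [0.5136, 0.3709, 0.0715]
tool_rot: [0.569, 0.822, 0.001, 0.0]
ft_force: [0.4, -1.0, 4.8]
grip_width: 0.0002
grasp_force: 2.1
tcp [171.1  -0.2]
scene 0.56 [171.1  -2.5] 0.076
top 0.54 [168.9  -1. ] 0.076
```

```bash
python3 -m creep '0 0 0 0.025 0;0 0 0 0.025 0' | sed -n '2p;4p';python3 -m creep '0 0 0 0.025 0;0 0 0 0.025 0' | sed -n '2p;4p'; python3 -m creep '0 0 0 0.02 0;0 0 0 0.02 0' | sed -n '2p;4p'
```

```text
eef_pos: [0.5136, 0.3713, 0.0688]
ft_force: [-0.3, 1.7, 8.9]
eef_pos: [0.5137, 0.3717, 0.0659]
ft_force: [-2.1, 0.8, 11.5]
eef_pos: [0.5138, 0.3721, 0.0636]
ft_force: [-2.7, 1.7, 14.3]
```

```bash
python3 -m creep '0 0 0 0.025 0;0 0 0 0.025 0' | sed -n '2p;4p';python3 -m creep '0 0 0 0.025 0;0 0 0 0.025 0' | sed -n '2p;4p'
python3 - <<'E'
from h import *
camera('top');camera('scene')
a=np.radians(FA)
def fx(q): e=np.array(q)[:2]-FO; return np.round(1e3*np.array([e@[np.cos(a),np.sin(a)],e@[-np.sin(a),np.cos(a)]]),1)
for c in ['scene','top']:
  for d in spot_point('clamp_handle',c): print(c,round(d['conf'],2),fx(d['at']),np.round(d['at'][2],3))
save('scene','s6.png'); b=cv2.imread('pics/s6.png')[110:250,220:407]
cv2.imwrite('pics/v6.png',cv2.resize(b,(800,600),interpolation=2))
E
```

```text
eef_pos: [0.5138, 0.3723, 0.0605]
ft_force: [-4.4, 1.3, 16.4]
eef_pos: [0.514, 0.3725, 0.0573]
ft_force: [-3.8, 0.9, 18.6]
scene 0.54 [173.7   0.8] 0.062
top 0.72 [171.7  -4. ] 0.063
```

View pics/v6.png

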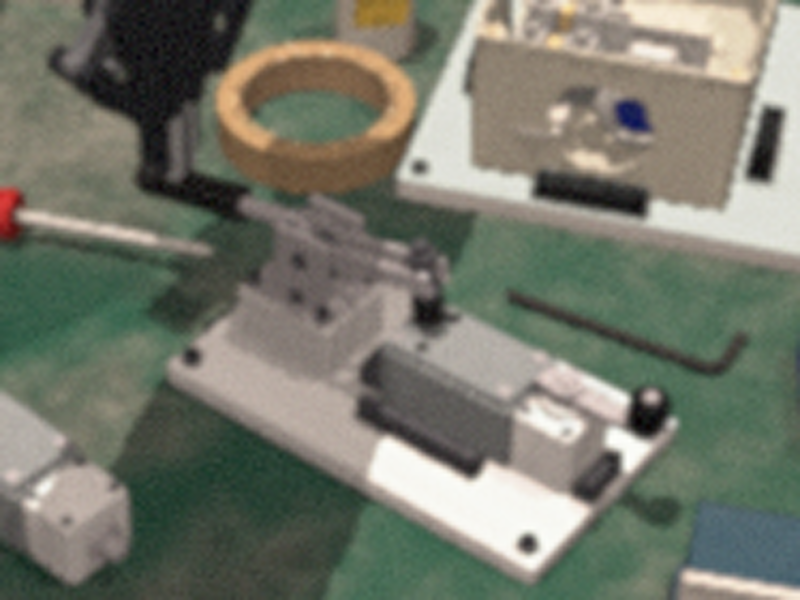

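The picture shows the clamp arm down on the housing, its tip at crop (428,300), and the handle level at crop (195,190). I'll release and check that it stays locked.

```bash
python3 -m creep '0 0 0 -0.1 0;0 0 0 -0.3 0;0 0 0 -0.6 0;0 0 0 -0.75 0;0 0 0 -0.75 0' | sed -n '1,4p'
python3 - <<'E'
from h import *
a=np.radians(FA)
def fx(q): e=np.array(q)[:2]-FO; return np.round(1e3*np.array([e@[np.cos(a),np.sin(a)],e@[-np.sin(a),np.cos(a)]]),1)
print('tcp',fx(telemetry.get_obs()['eef_pos']))
for i in range(3):
 camera('top');camera('scene')
 for n in ['clamp_handle','roller','lever_pivot','switch_tail','roller_switch']:
  for c in ['scene','top']:
   for d in spot_point(n,c)[:1]: print(n,c,round(d['conf'],2),fx(d['at']),np.round(d['at'][2],3))
E
```

```text
clock: 23.35
eef_pos: [0.5136, 0.3704, 0.1668]
tool_rot: [0.569, 0.822, 0.001, 0.0]
ft_force: [-0.1, -0.0, -1.0]
tcp [ 1.707e+02 -1.000e-01]
clamp_handle scene 0.53 [169.4   0.5] 0.076
clamp_handle top 0.61 [169.9  -0.2] 0.077
roller scene 0.71 [-89.8  -4.7] 0.063
roller top 0.45 [-90.2   0. ] 0.068
lever_pivot scene 0.81 [-52.3  -5.1] 0.008
lever_pivot top 0.71 [-50.8  -0.2] 0.013
switch_tail scene 0.84 [41.5 -2.6] 0.012
switch_tail top 0.93 [41.2 -2.6] 0.01
roller_switch scene 0.56 [ 3.2 -4.8] 0.01
roller_switch top 0.81 [-0.  -3.4] 0.012
clamp_handle scene 0.6 [40.5  1.3] 0.012
clamp_handle top 0.9 [170.2  -1.8] 0.081
roller scene 0.78 [-89.6  -6.2] 0.066
roller top 0.59 [4.7 1.7] -0.001
lever_pivot scene 0.75 [-51.3  -1.6] 0.008
lever_pivot top 0.84 [-48.7  -3.8] 0.012
switch_tail scene 0.81 [39.  -0.2] 0.01
switch_tail top 0.73 [35.3 -4.1] 0.008
roller_switch scene 0.76 [ 0.2 -1.9] 0.014
roller_switch top 0.89 [-2.7 -3.9] 0.009
clamp_handle scene 0.63 [167.5  -1.5] 0.078
clamp_handle top 0.63 [169.2   0.8] 0.078
roller scene 0.48 [-89.8  -2.2] 0.066
roller top 0.59 [-87.5  -1.4] 0.063
lever_pivot scene 0.63 [-52.9  -2.8] 0.01
lever_pivot top 0.68 [-50.3  -2.5] 0.012
switch_tail scene 0.57 [40.9 -0.8] 0.011
switch_tail top 0.77 [37.9  0. ] 0.01
roller_switch scene 0.87 [ 4.9 -3. ] 0.011
roller_switch top 0.72 [ 2.6 -2.7] 0.011
```

The handle stays locked at z about 0.078. Next I go to the lever's -y side. Pushing towards +y turns the lever, which points to -x, clockwise. I'll also check the vise's height.

```bash
python3 -m creep '0 -0.3 0.1 0 0;0 -0.7 0.2 0 0;0 -1 0.305 0 0;0 -1 0.305 0 0;0 -1 0.305 0 0' | sed -n '1,4p'
python3 - <<'E'
from h import *
print(tri((447/3+230,345/3+130),(533/3+180,157/3+120)))
go(F(-.092,-.050),.12,FA-90); print(F(-.092,-.05),F(-.092,.055))
E
```

```text
clock: 25.78
eef_pos: [0.6085, 0.2457, 0.1654]
tool_rot: [0.569, 0.822, -0.0, -0.0]
ft_force: [0.1, 1.6, -0.3]
(array([0.54656897, 0.03055689, 0.08858356]), np.float64(0.00400554180630236))
row [-0.751  0.035  0.302] turn -0.0002 q6 1.59
[0.65293218 0.14214372] [0.5546782  0.10511459]
```

```bash
python3 -m creep '0 -0.3 0.035 0 0;0 -0.6 0.035 0 0;0 -0.75 0.035 0 0;0 -0.75 0.035 0.3 0;0 -0.75 0.035 0.6 0;0 -0.75 0.035 0.78 0;0 -0.75 0.035 0.78 0;0 -0.75 0.035 0.78 0' | sed -n '1,4p'
python3 - <<'E'
from h import *
a=np.radians(FA)
def fx(q): e=np.array(q)[:2]-FO; return np.round(1e3*np.array([e@[np.cos(a),np.sin(a)],e@[-np.sin(a),np.cos(a)]]),1)
print('tcp',fx(telemetry.get_obs()['eef_pos']))
save('scene','s7.png'); b=cv2.imread('pics/s7.png')[130:260,290:463]
cv2.imwrite('pics/v7.png',cv2.resize(b,(800,600),interpolation=2))
for d in spot_point('roller','scene'): print(fx(d['at']),d['at'][2],d['conf'])
p=telemetry.get_obs()['eef_pos']; print([pix('scene',p+[0,0,z]).round(1).tolist() for z in (-.022,0,.0116)])
E
```

```text
clock: 26.78
eef_pos: [0.6539, 0.1435, 0.0501]
tool_rot: [0.568, 0.823, 0.001, 0.001]
ft_force: [0.5, 0.3, -0.4]
tcp [-91.  -51.4]
[-91.9  -1.8] 0.0642 0.6
[[384.3, 205.5], [385.8, 197.0], [386.7, 192.4]]
```

View pics/v7.png

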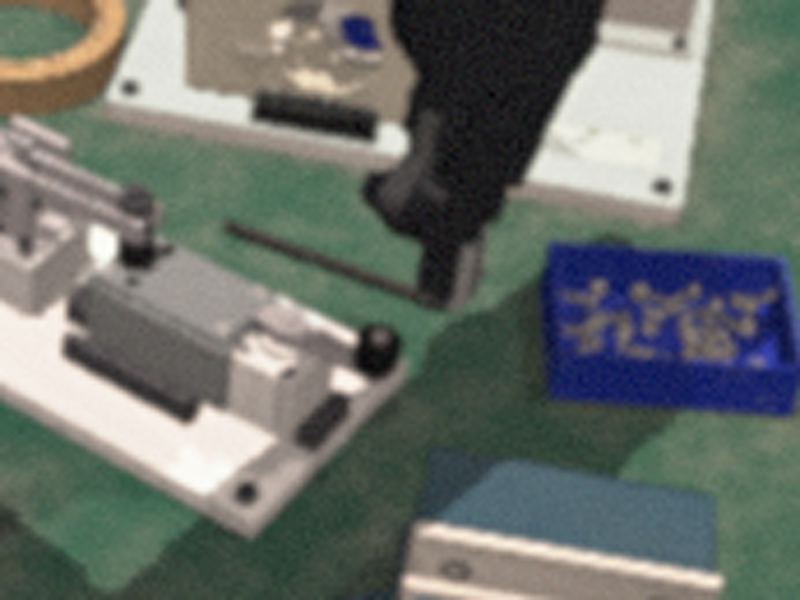

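```bash
cat >> h.py <<'E'
def fx(q):
    a=np.radians(FA); e=np.array(q)[:2]-FO; return np.round(1e3*np.array([e@[np.cos(a),np.sin(a)],e@[-np.sin(a),np.cos(a)]]),1)
def lev():
    o=telemetry.get_obs(); a=np.radians(FA); f=o['ft_force'][:2]; print('t',o['clock'],'tcp',fx(o['eef_pos']),round(o['eef_pos'][2],4),'Ffix',np.round([f@[np.cos(a),np.sin(a)],f@[-np.sin(a),np.cos(a)]],1))
    for c in ['scene','top','scene','top']:
        camera(c)
        for d in spot_point('roller',c)[:2]: print(c,round(d['conf'],2),fx(d['at']),round(d['at'][2],3))
E
python3 -m creep '0 0 -0.1 0 0;0 0 -0.18 0 0;0 0 -0.22 0 0;0 0 -0.26 0 0;0 0 -0.29 0 0;0 0 -0.31 0 0;0 0 -0.31 0 0' | sed -n '1,4p'; python3 -c 'from h import *;lev()'
```

```text
clock: 27.75
eef_pos: [0.61, 0.1261, 0.0488]
tool_rot: [0.569, 0.822, 0.0, 0.0]
ft_force: [2.2, -0.1, 1.5]
t 27.75 tcp [-91.9  -4.2] 0.0488 Ffix [-0.9 -2. ]
scene 0.71 [-88.7  15.4] 0.061
scene 0.81 [-88.2  18.2] 0.065
```

```bash
python3 -m creep '0 0 -0.02 0 0;0 0 -0.035 0 0;0 0 -0.05 0 0;0 0 -0.05 0 0;0 0 -0.05 0 0' | sed -n '1,4p'; python3 -c 'from h import *;lev()'
```

```text
clock: 28.78
eef_pos: [0.6026, 0.1233, 0.0485]
tool_rot: [0.569, 0.822, -0.0, -0.0]
ft_force: [1.9, 1.4, 0.8]
t 28.775 tcp [-91.8   3.8] 0.0485 Ffix [ 0.6 -2.3]
scene 0.56 [-84.3  24.2] 0.065
top 0.66 [-83.6  24.3] 0.07
scene 0.65 [-85.   23.8] 0.064
top 0.59 [-80.7  27.8] 0.068
```

```bash
python3 -m creep '0 0 0.1 0 0;0 0 0.3 0 0;0 0 0.36 0 0;0 0 0.36 -0.3 0;0 0 0.36 -0.4 0;0 0 0.36 -0.4 0' | sed -n '1,4p'; python3 -c 'from h import *;lev();go(F(-.092,.050),.0485,FA-90)'
```

```text
clock: 29.92
eef_pos: [0.6537, 0.1421, 0.1099]
tool_rot: [0.569, 0.822, 0.001, 0.001]
ft_force: [-0.1, -0.0, -0.9]
t 29.925 tcp [-92.3 -50.7] 0.1099 Ffix [0.  0.1]
scene 0.83 [-89.4   5.7] 0.066
scene 0.54 [-90.5   7.9] 0.064
row [-0.001 -0.664  0.395] turn -0.0001 q6 1.43
```

Run:
```python
from h import *
for i in range(3):
 camera('top');camera('scene')
 for n in ['clamp_handle','roller','lever_pivot','switch_tail','roller_switch']:
  for c in ['scene','top']:
   for d in spot_point(n,c)[:1]: print(n,c,round(d['conf'],2),fx(d['at']),np.round(d['at'][2],3))
```

```text
clamp_handle scene 0.58 [169.   -0.2] 0.08
clamp_handle top 0.68 [170.  -2.] 0.077
roller scene 0.51 [-90.3   3.7] 0.064
lever_pivot scene 0.57 [-51.8   3. ] 0.011
lever_pivot top 0.97 [-51.5   4.2] 0.01
switch_tail scene 0.97 [39.7 -2.7] 0.008
switch_tail top 0.68 [37.1 -4. ] 0.011
roller_switch scene 0.64 [-0.1 -1.1] 0.013
roller_switch top 0.95 [-0.7  0.8] 0.014
clamp_handle scene 0.75 [167.3   0.9] 0.077
clamp_handle top 0.78 [172.2  -1.9] 0.08
roller scene 0.52 [-92.9   6.6] 0.064
lever_pivot scene 0.68 [-54.8   2. ] 0.009
lever_pivot top 0.6 [-51.8   4.8] 0.014
switch_tail scene 0.78 [39.9 -3. ] 0.012
switch_tail top 0.66 [36.9 -0.9] 0.011
roller_switch scene 0.75 [ 2.1 -1.4] 0.011
roller_switch top 0.79 [ 0.1 -0.1] 0.012
clamp_handle scene 0.83 [166.9   0.3] 0.078
clamp_handle top 0.74 [-51.7   2.7] 0.012
roller scene 0.6 [-90.4   4.7] 0.065
lever_pivot scene 0.76 [-52.6   3. ] 0.013
lever_pivot top 0.76 [-49.7   3.9] 0.011
switch_tail scene 0.61 [39.9 -1.7] 0.012
switch_tail top 0.96 [33.6  0.6] 0.009
roller_switch scene 0.87 [-0.8 -1.6] 0.012
roller_switch top 0.96 [ 1.  -1.8] 0.01
```

The lever sprang back, but the pivot end shifted by about 6 mm within the nest's play. That puts the relative angle only at about 0.5 rad. I'll repeat the clockwise push slightly deeper to be sure.

```bash
python3 -m creep '0 0.02 0 0.25 0;0 0.02 0 0.41 0;0 0.02 -0.12 0.41 0;0 0.02 -0.2 0.41 0;0 0.02 -0.26 0.41 0;0 0.02 -0.3 0.41 0;0 0.02 -0.34 0.41 0;0 0.02 -0.37 0.41 0;0 0.02 -0.38 0.41 0;0 0.02 -0.38 0.41 0' | sed -n '1,4p'
python3 - <<'E'
from h import *
lev()
for n in ['lever_pivot','switch_tail']:
  for c in ['scene','top']:
   for d in spot_point(n,c)[:1]: print(n,c,round(d['conf'],2),fx(d['at']),np.round(d['at'][2],3))
E
```

```text
clock: 33.38
eef_pos: [0.5995, 0.1258, 0.0475]
tool_rot: [0.569, 0.822, 0.001, 0.0]
ft_force: [2.7, 5.4, -1.0]
t 33.375 tcp [-88.4   5.7] 0.0475 Ffix [ 4.1 -4.4]
scene 0.72 [-84.4  27.4] 0.06
scene 0.56 [-84.   25.3] 0.064
lever_pivot scene 0.75 [-52.2   3.4] 0.011
lever_pivot top 0.97 [-52.7   6.4] 0.009
switch_tail scene 0.72 [41.2 -4.4] 0.012
switch_tail top 0.56 [36.  -0.9] 0.009
```

```bash
python3 -m creep '0 0 -0.015 0 0;0 0 -0.03 0 0;0 0 -0.04 0 0;0 0 -0.04 0 0;0 0 -0.04 0 0' | sed -n '1,4p'
python3 - <<'E'
from h import *
lev()
for n in ['lever_pivot','switch_tail']:
  for c in ['scene','top']:
   for d in spot_point(n,c)[:1]: print(n,c,round(d['conf'],2),fx(d['at']),np.round(d['at'][2],3))
E
```

```text
clock: 34.6
eef_pos: [0.5934, 0.1225, 0.0472]
tool_rot: [0.569, 0.822, -0.0, 0.0]
ft_force: [2.4, 0.4, 0.4]
t 34.6 tcp [-89.4  12.6] 0.0472 Ffix [-0.4 -2.4]
scene 0.48 [-81.1  32.4] 0.065
scene 0.37 [138.6 158.1] 0.002
top 0.51 [-77.2  35.2] 0.066
scene 0.67 [-76.7  33.1] 0.064
top 0.62 [-80.5  33. ] 0.065
top 0.48 [35.  -2.6] 0.01
lever_pivot scene 0.92 [-52.2   0. ] 0.013
lever_pivot top 0.62 [4.5 0.2] 0.008
switch_tail scene 0.6 [39.8 -4.7] 0.012
switch_tail top 0.58 [37.8 -6.3] 0.01
```

```bash
python3 -m creep '0 0 0.15 0 0;0 0 0.35 0 0;0 0 0.4 0 0;0 0 0.4 -0.3 0;0 0 0.4 -0.42 0;0 0 0.1 -0.42 0;0 0 -0.15 -0.42 0;0 0 -0.27 -0.42 0;0 0 -0.27 -0.42 0' | sed -n '1,4p'
python3 - <<'E'
from h import *
lev()
for n in ['lever_pivot','switch_tail']:
  for c in ['scene','top']:
   for d in spot_point(n,c)[:1]: print(n,c,round(d['conf'],2),fx(d['at']),np.round(d['at'][2],3))
go(F(-.089,.050),.0475,FA-90)
E
```

```text
clock: 36.33
eef_pos: [0.5527, 0.1079, 0.1098]
tool_rot: [0.569, 0.822, -0.001, -0.001]
ft_force: [0.7, -0.2, 0.3]
t 36.325 tcp [-88.7  55.9] 0.1098 Ffix [-0.4 -0.6]
scene 0.22 [0.6 2.1] 0.014
top 0.69 [-88.9   7.7] 0.066
scene 0.58 [-90.1   7.9] 0.064
top 0.45 [-88.    8.7] 0.069
lever_pivot scene 0.63 [-51.5   3.3] 0.01
switch_tail scene 0.92 [41.1 -4.5] 0.007
switch_tail top 0.6 [37.1 -0.9] 0.009
row [-0.001  0.021  0.416] turn -0.0001 q6 1.4
```

```bash
python3 -m creep '0 0 0 0.25 0;0 0 0 0.415 0;0 0 0.1 0.415 0;0 0 0.18 0.415 0;0 0 0.24 0.415 0;0 0 0.29 0.415 0;0 0 0.33 0.415 0;0 0 0.37 0.415 0;0 0 0.39 0.415 0;0 0 0.39 0.415 0' | sed -n '1,4p'
python3 - <<'E'
from h import *
lev()
for n in ['lever_pivot','switch_tail']:
  for c in ['scene','top']:
   for d in spot_point(n,c)[:1]: print(n,c,round(d['conf'],2),fx(d['at']),np.round(d['at'][2],3))
E
```

```text
clock: 38.17
eef_pos: [0.6093, 0.1297, 0.0475]
tool_rot: [0.569, 0.823, -0.0, -0.001]
ft_force: [-4.3, 1.4, 0.7]
t 38.175 tcp [-88.3  -4.7] 0.0475 Ffix [2.8 3.6]
scene 0.56 [-83.4 -31.5] 0.066
scene 0.41 [-83.5 -29.8] 0.064
lever_pivot scene 0.96 [-53.4  -7.8] 0.011
lever_pivot top 0.91 [-51.2  -2.7] 0.012
switch_tail scene 0.72 [41.6 -1.4] 0.01
switch_tail top 0.71 [39.3 -0.4] 0.014
```

```bash
python3 -m creep '0 0 0.012 0 0;0 0 0.024 0 0;0 0 0.035 0 0;0 0 0.035 0 0;0 0 0.035 0 0' | sed -n '1,4p'
python3 - <<'E'
from h import *
lev()
for n in ['lever_pivot','switch_tail','lever_pivot','roller']:
  for c in ['scene','top']:
   for d in spot_point(n,c)[:1]: print(n,c,round(d['conf'],2),fx(d['at']),np.round(d['at'][2],3))
E
```

```text
clock: 39.4
eef_pos: [0.6138, 0.1311, 0.0473]
tool_rot: [0.569, 0.822, -0.001, -0.001]
ft_force: [-6.0, 1.8, -0.6]
t 39.4 tcp [-88.6  -9.5] 0.0473 Ffix [3.7 5. ]
scene 0.7 [-80.4 -31.2] 0.062
scene 0.25 [-51.8  -5.3] 0.01
top 0.26 [4.9 3.4] 0.001
lever_pivot scene 0.97 [-53.1  -5.4] 0.011
lever_pivot top 0.96 [-50.1  -2. ] 0.012
switch_tail scene 0.87 [39.6 -0.7] 0.01
switch_tail top 0.9 [36.1  1.9] 0.011
lever_pivot scene 0.97 [-53.1  -5.4] 0.011
lever_pivot top 0.96 [-50.1  -2. ] 0.012
roller top 0.26 [4.9 3.4] 0.001
```

```bash
python3 -m creep '0 0 -0.15 0 0;0 0 -0.35 0 0;0 0 -0.42 0 0;0 0 -0.42 -0.3 0;0 0 -0.42 -0.7 0;0 0 -0.42 -0.9 0;0 0 -0.42 -0.9 0;0 0 -0.42 -0.9 0' | sed -n '1,4p'
python3 - <<'E'
from h import *
lev();lev()
for n in ['lever_pivot','switch_tail','clamp_handle','plunger_switch','roller_switch']:
  for c in ['scene','top']:
   for d in spot_point(n,c)[:1]: print(n,c,round(d['conf'],2),fx(d['at']),np.round(d['at'],3))
save('scene','s8.png'); b=cv2.imread('pics/s8.png')[110:260,200:400]
cv2.imwrite('pics/v8.png',cv2.resize(b,(800,600),interpolation=2))
E
```

```text
clock: 41.2
eef_pos: [0.5565, 0.1088, 0.1824]
tool_rot: [0.569, 0.822, 0.0, 0.0]
ft_force: [-0.5, -1.0, -0.2]
t 41.2 tcp [-89.2  52. ] 0.1824 Ffix [-0.8  0.8]
scene 0.75 [-93.4  -8.1] 0.066
top 0.43 [-90.1  -6.2] 0.067
scene 0.5 [-92.6  -8.4] 0.063
top 0.47 [-89.2  -7.4] 0.067
t 41.6 tcp [-88.9  52.7] 0.1822 Ffix [-0.2 -0.9]
scene 0.52 [-0.3 -3.9] 0.012
top 0.61 [-91.6  -2.9] 0.065
top 0.17 [3.6 4. ] 0.011
scene 0.66 [-91.7  -8.5] 0.063
lever_pivot scene 0.85 [-51.9  -4.6] [0.596 0.164 0.011]
lever_pivot top 0.97 [-53.8  -3. ] [0.596 0.161 0.012]
switch_tail scene 0.83 [37.9 -1.9] [0.562 0.247 0.01 ]
switch_tail top 0.97 [34.7  0.6] [0.561 0.243 0.012]
clamp_handle scene 0.83 [167.3  -2.4] [0.517 0.368 0.076]
clamp_handle top 0.75 [170.1  -3.6] [0.517 0.371 0.077]
plunger_switch scene 0.87 [137.6 160.6] [ 0.375  0.283 -0.   ]
plunger_switch top 0.69 [141.1 156.9] [ 0.377  0.287 -0.004]
roller_switch scene 0.56 [ 1.4 -3.6] [0.577 0.213 0.013]
roller_switch top 0.85 [-0.6 -3.1] [0.577 0.211 0.012]
```

View pics/v8.png

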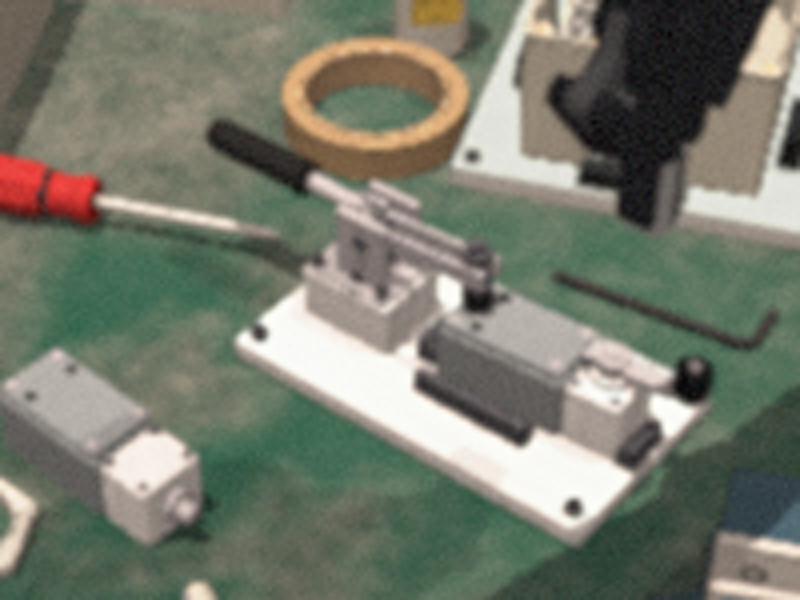

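The picture shows the switch clamped in the nest, the lever straight out with its roller at crop (693,378), the handle down, and the plunger switch untouched. I'm handing the job in.

```bash
python3 -c 'from h import *;print(ticket.job_done())'
```

```text
the job is handed in; nothing more can be done
None
```

I handed in the job: the roller switch is clamped in the nest, with its lever pushed clockwise and anticlockwise past trip (about 0.7 to 0.8 rad by camera estimate) and sprung back to the middle; the plunger switch was left where it lay, and the hand-in returned no verdict.

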